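# Seat the laser module in its V-mount

### The arm

A 7-joint arm with a two-finger parallel gripper is mounted at the origin on the work surface. World frame = base frame: x ahead of the robot, y to its left, z up, the work surface at z = 0. Lengths are in m, angles in rad, forces in N, time in s.
With the tool pointing down it reaches from about 0.425 to 0.825 m from the base axis. Payload 3.6 kg.
Tool frame: the origin (TCP) lies where the fingers leave the gripper's body, on its centre line; the fingertips stand 73 mm ahead of it and the grasp point (between the pads) lies 54 mm ahead of it; z points along the fingers, y is the line along which they close (so a half turn about z gives the same grasp; the last joint's range is limited). The gripper opens to 85 mm and grips with 20 to 120 N. Pads are 22 mm wide; open, the fingers measure 114 mm over their backs; the gripper's body (76 mm by 85 mm) begins 54 mm behind the grasp point. The pads swing forward as they close: fully open they stand 13 mm farther back than shut.
Start: joints at [-1.238, 0.615, -0.013, 1.423, 0.008, 1.103, -0.04], TCP at [0.228, 0.609, 0.304] pointing down, gripper open.
Joint ranges: [-3.12, 3.12], [-0.3, 2.06], [-1.34, 1.32], [0.26, 2.42], [-1.36, 4.5], [0.01, 1.98], [-2.84, 2.84]. Speed limits (rad/s): [2.79, 2.79, 3.14, 3.14, 3.14, 3.14, 3.14].

### API

Orientations are given as a unit quaternion [x, y, z, w].
In Python, from station import arm, snapshot, camera_info, ticket gives the robot as it stands. Calls block until the motion is done:
- arm.movep(position, orientation): joint-space move of the TCP to a pose.
- arm.line_to(position, velocity=0.15, ori=None): straight line of the TCP; ori=None keeps the orientation; velocity is the mean speed in m/s.
- arm.move_j(angles): joint-space move.
- arm.move_gripper(opening, effort=None): opening from 0.0 (shut) to 1.0 (fully open); effort is the grip in N (None keeps the last); returns when the fingers have stopped.
- arm.pause(seconds).
- arm.ik(position, orientation): joint angles nearest the present ones, or None.
- snapshot(name): name is "scene" or "top" or "wrist"; returns the picture (400x640x3 uint8, blue, green, red); there is no depth.
- camera_info(name): a dict with "fx", "fy", "cx", "cy" (pixels), "dist_coeffs" ([k1, k2, p1, p2, k3] as OpenCV has them; the pictures are not rectified), "R" (3x3) and "t" (3): a world point X has camera coordinates R X + t; the wrist camera has in their place "T_tool_cam" (4x4, takes a point from camera to tool coordinates, whose origin is the TCP and whose axes are the flange's). Camera axes: x right, y down, z forward; pixel columns grow to the right and rows downward; lengths in m; the calibration is good to about 2 mm. A picture is of the moment at which its call begins: read the wrist's pose just before it. camera_info takes no time and is no camera call.
A pose or a line that the arm cannot do raises arm.MotionError and nothing moves.
- ticket.finish_job(): hands the job in; it is judged then, once.
Readings, each from a call of its own:
- arm.read_time(): time.
- arm.read_joint_positions(): joint angles.
- arm.read_dq(): joint speeds.
- arm.read_effort(): joint torques, N m.
- arm.read_tool_pos(): TCP position.
- arm.read_eef_rot(): TCP orientation.
- arm.read_ft_force(): force on the tool from outside, world axes, zero at the start.
- arm.read_wrist_torque(): the same for the moment, N m.
- arm.read_opening(): opening from 0.0 (shut) to 1.0 (fully open).
- arm.read_finger_force(): force on a finger pad.
Only numpy, scipy, OpenCV 4.12 (cv2) and the standard library are available. Lean on these libraries where they do the work, as an engineer would, in place of code of your own. Each camera call takes 0.05 s, during which the arm holds its last target. There are 200 camera calls.

### The job

Two laser modules lie in V-grooved mounts on the inspection bench. Push the brass-coloured one along its groove until its front end touches the red end stop of its mount, and leave it lying there in the groove. Leave the dark steel module where it is.

Things in the scene. Friction and masses are not known exactly. Their poses are not given: they have to be found in the camera images.
- brass_module: Brass-coloured cylinder (laser module) with two black bands, 20 mm in diameter and 90 mm long, 0.1 to 0.2 kg, lying loose in the V-groove of its mount, 35 to 65 mm short of the end stop. Origin at its centre, on its axis; x along its axis towards the end stop. It slides in the groove when pushed (smooth metal, about 0.3 to 1 N; a quick touch can peak higher).
- brass_mount: The brass module's mount: aluminium block fixed to the bench, 200 mm long (x), 48 wide (y), 30 high. A straight 90 degree V-groove 20 mm wide, 10 mm deep runs along its top, open at the -x end; the module stands 14 mm above the block's top. At the +x end a rigid red slotted stop plate, 48 mm wide, 12 mm thick, its top 50 mm above the bench. Origin: centre of the underside, on the bench.
- stop (a point): Point on the groove-side face of the brass mount's red end stop, 88 mm in +x from the mount's origin and 34 mm above the bench (the height of the module's axis), where the middle of the module's front end arrives. x points along the groove into the stop, z up.
- steel_module: The other module, dark steel, the same shape and size, in an equal mount (also with a red stop) elsewhere on the bench. Origin at its centre, on its axis; x along its axis. It must stay where it is.
Mind the look-alikes: they are no part of the job. There is more than one size of the brass_module; the one meant has the size given above. Leave any blue look-alike of the brass_mount alone.

How it is judged:
By the outcome, as a careful person would: the job done as asked, in the order asked, and still so for the second after the job is handed in, with the robot touching nothing.
It also fails if it takes over 32 s, if anything falls off the work surface, if the arm or the gripper's body presses on something with over 40 N, if the wrist force passes 120 N, or if a joint passes its speed limit or range.

## Working session

There is one attempt and no reset: what is moved stays moved. The work goes in short steps, each a Python script; the robot and the scene stay as the last script left them, time stands still between calls to the robot, and variables do not carry over. Pictures are saved under pics/ and viewed, at most 10 in all, crops included, and the job is handed in when it is done.

```bash
mkdir -p pics
python3 - <<'E'
from station import *
import cv2
for n in("scene","top"):
    cv2.imwrite(f"pics/{n}0.png",snapshot(n)); c=camera_info(n); print(n,c)
print(arm.read_tool_pos(),arm.read_eef_rot(),arm.read_time())
print(camera_info("wrist"))
E
```

```text
scene {'fx': 413.9653487404993, 'fy': 413.9653487404993, 'cx': 315.75502721127646, 'cy': 199.72847583006123, 'dist_coeffs': array([-0.04208983,  0.        ,  0.        ,  0.        ,  0.        ]), 'R': array([[ 0.19708752,  0.98038491, -0.00139285],
       [ 0.54493392, -0.11072929, -0.8311354 ],
       [-0.81498683,  0.1630474 , -0.55606835]]), 't': array([-0.08291922, -0.23837396,  1.28679799])}
top {'fx': 474.3992438889823, 'fy': 474.3992438889823, 'cx': 308.95300428109067, 'cy': 197.2471819845941, 'dist_coeffs': array([-0.05393113,  0.        ,  0.        ,  0.        ,  0.        ]), 'R': array([[-2.79903096e-02, -9.99603648e-01, -3.01501230e-03],
       [-9.89745480e-01,  2.81366676e-02, -1.40043609e-01],
       [ 1.40072935e-01, -9.35769181e-04, -9.90140746e-01]]), 't': array([-0.01143454,  0.52501751,  1.17437496])}
[0.22803156 0.60813527 0.30283862] [ 1.78364546e-01  9.83963772e-01 -1.16083377e-03 -1.93113916e-04] 0.1
{'fx': 336.7403618168387, 'fy': 336.7403618168387, 'cx': 320.9378950520705, 'cy': 198.59932582165234, 'dist_coeffs': array([0.02113898, 0.        , 0.        , 0.        , 0.        ]), 'T_tool_cam': array([[ 7.70616003e-04, -9.49939352e-01, -3.12433408e-01,
         8.06590744e-02],
       [ 9.99999598e-01,  5.88549642e-04,  6.77037802e-04,
         3.74319531e-04],
       [-4.59262280e-04, -3.12433804e-01,  9.49939423e-01,
        -6.94864211e-02],
       [ 0.00000000e+00,  0.00000000e+00,  0.00000000e+00,
         1.00000000e+00]])}
```

View pics/top0.png

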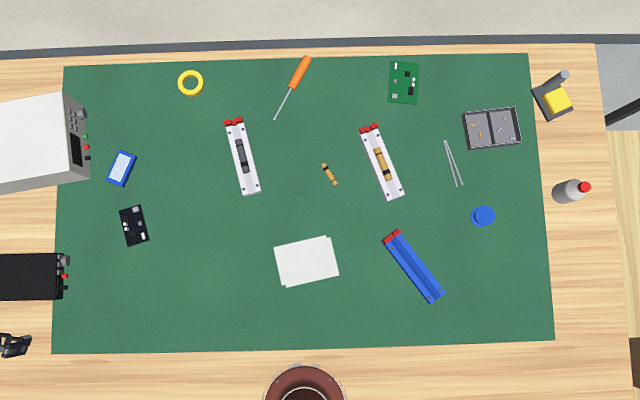

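View pics/scene0.png

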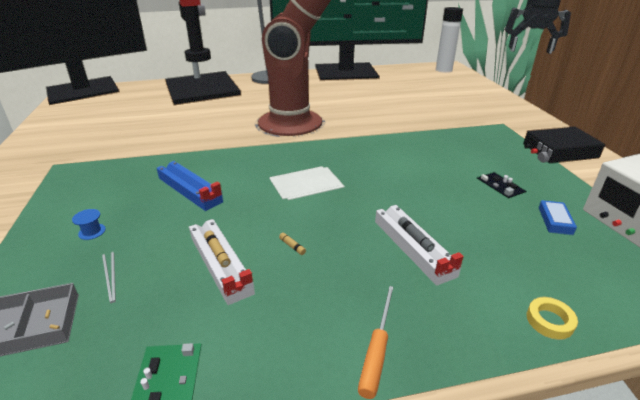

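Top view: the brass module (~382,163) lies in the aluminium mount, with the red stop at (370,128) on the far side. The steel one is at (242,155), a small brass decoy at (329,174) and a blue mount at (413,265). I'll enlarge this.

Run:
```python
import cv2
a=cv2.imread("pics/top0.png")[115:210,345:420]; cv2.imwrite("pics/c1.png",cv2.resize(a,None,fx=6,fy=6,interpolation=cv2.INTER_CUBIC))
```

```text
(no output)
```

View pics/c1.png

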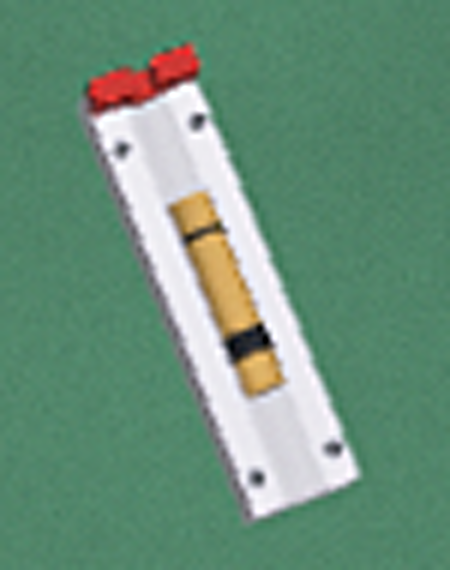

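The crop shows the module's front edge at about (190,200) and its rear at (264,388). The block's rear corners are at (250,520) and (358,475), and the stop's groove-side edge is around (150,105).

```bash
cat > h.py <<'E'
from station import *
import numpy as np, cv2
from scipy.spatial.transform import Rotation as Ro
def ray(name,uv,z,R=None,t=None):
    c=camera_info(name); K=np.array([[c["fx"],0,c["cx"]],[0,c["fy"],c["cy"]],[0,0,1]])
    if R is None: R,t=c["R"],c["t"]
    n=cv2.undistortPoints(np.array([[uv]],float),K,c["dist_coeffs"])[0,0]
    d=R.T@np.array([n[0],n[1],1]); o=-R.T@t
    return o+d*(z-o[2])/d[2]
def wristpose():
    T=np.eye(4);T[:3,:3]=Ro.from_quat(arm.read_eef_rot()).as_matrix();T[:3,3]=arm.read_tool_pos()
    M=np.linalg.inv(T@camera_info("wrist")["T_tool_cam"]); return M[:3,:3],M[:3,3]
def quat(yaw):  # tool x at yaw in plan, z down
    x=np.array([np.cos(yaw),np.sin(yaw),0]);z=np.array([0,0,-1.]);return Ro.from_matrix(np.c_[x,np.cross(z,x),z]).as_quat()
E
python3 - <<'E'
from h import *
g=lambda u,v:((u+.5)/6-.5+345,(v+.5)/6-.5+115)
P={k:ray("top",g(*p),z) for k,p,z in[("front",(190,200),.04),("rear",(264,388),.04),("cl",(250,520),.03),("cr",(358,475),.03),("stop",(150,105),.03),("fl",(88,105),.03)]}
for k,v in P.items(): print(k,v.round(4))
d=P["front"]-P["rear"];e=P["fl"]-P["cl"];print(np.linalg.norm(d),np.linalg.norm(e),np.linalg.norm(P["cl"]-P["cr"]),np.degrees(np.arctan2(d[1],d[0])),np.degrees(np.arctan2(e[1],e[0])))
yaw=np.arctan2(e[1],e[0])
m=P["rear"];
for s in(0,np.pi):
    print(s,arm.ik([m[0]-.05*np.cos(yaw),m[1]-.05*np.sin(yaw),.11],quat(yaw+s)))
E
```

```text
front [ 0.648  -0.2039  0.04  ]
rear [ 0.5648 -0.2316  0.04  ]
cl [ 0.5095 -0.2243  0.03  ]
cr [ 0.5276 -0.2718  0.03  ]
stop [ 0.6935 -0.19    0.03  ]
fl [ 0.6942 -0.1629  0.03  ]
0.0876391028935718 0.19472502452042648 0.05079131028639581 18.37961013344374 18.38175459086928
0 [ 0.12570576  0.79843095  0.46137086  1.83979392 -0.56563591  0.63719785
 -0.31851253]
3.141592653589793 [ 0.51205886  0.75474749 -0.16624177  1.82702253  0.20941295  0.57679905
  2.10575972]
```

Run:
```python
from h import *
yaw=np.radians(18.38); u=np.array([np.cos(yaw),np.sin(yaw),0])
p=np.array([.5648,-.2316,0])-.02*u
arm.movep([p[0],p[1],.2],quat(yaw))
arm.move_gripper(0.0)
R,t=wristpose(); im=snapshot("wrist"); cv2.imwrite("pics/w1.png",im); np.savez("w1.npz",R=R,t=t)
print(arm.read_time(),arm.read_tool_pos(),arm.read_ft_force())
```

```text
4.1 [ 0.5458239  -0.23791799  0.19998027] [-0.4270443   0.08686572 -0.13461047]
```

View pics/w1.png

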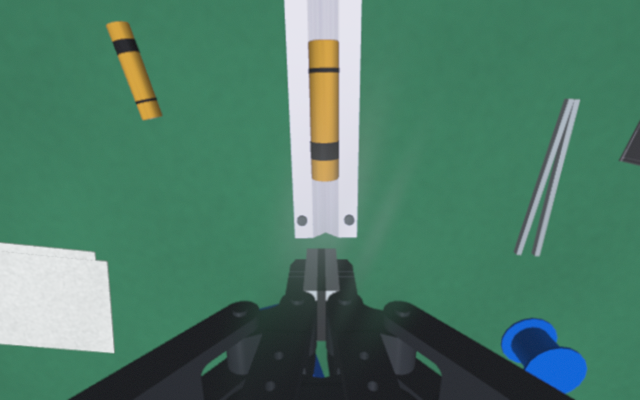

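Wrist view: the module runs from its front (323.5,41) to its rear (325,180). The groove's rear mouth is at (326,233), and the closed fingers are around (321,250) in the foreground. The small decoy at upper left lies off the mount.

Run:
```python
from h import *
w=np.load("w1.npz");R,t=w["R"],w["t"]
r=lambda p,z:ray("wrist",p,z,R,t)
f=r((323.7,41),.044);b=r((325,180),.040);c1=r((293.5,238),.03);c2=r((358,237),.03)
l=r((285,2),.03);rr=r((362,2),.03)
d=f-b;print(f,b,np.linalg.norm(d),np.degrees(np.arctan2(d[1],d[0])))
print((c1+c2)/2,np.linalg.norm(c1-c2),np.linalg.norm(l-rr))
e=(l+rr)/2-(c1+c2)/2;print(np.degrees(np.arctan2(e[1],e[0])))
a=b-(c1+c2)/2;print("rear end from mount end",np.linalg.norm(a))
```

```text
[ 0.64775665 -0.2051757   0.044     ] [ 0.56415535 -0.23426121  0.04      ] 0.08860667706230986 19.18316055150849
[ 0.51788287 -0.25057011  0.03      ] 0.05023369957236921 0.04803416153357917
19.179658490268853
rear end from mount end 0.050071183906308034
```

Run:
```python
from h import *
yaw=np.radians(18.9); u=np.array([np.cos(yaw),np.sin(yaw),0]);q=quat(yaw)
b=np.array([.5645,-.2332,.109])
P=lambda s:(b+s*u).tolist()   # s: TCP along groove relative to module's rear
arm.movep((b-.03*u+[0,0,.03]).tolist(),q)
arm.line_to(P(-.03),.05,q); arm.pause(.2)
f0=np.mean([arm.read_ft_force() for _ in range(5)],0); print(arm.read_time(),f0)
s=-.03
while s<.045:
    big=s<.024
    s+=.009 if big else .001
    arm.line_to(P(s),.04 if big else .015)
    f=arm.read_ft_force()-f0; print(round(s,4),arm.read_time(),(f@u).round(2),f[2].round(2))
    if f@u<-4: break
R,t=wristpose();cv2.imwrite("pics/w2.png",snapshot("wrist"));np.savez("w2.npz",R=R,t=t)
print(arm.read_time(),arm.read_tool_pos(),P(s))
```

```text
5.4083 [ 0.16947164 -0.41930106  1.07865107]
-0.021 5.7833 -0.59 -0.6
-0.012 6.1583 -0.01 -0.99
-0.003 6.5333 -0.73 -1.38
0.006 6.9083 -0.16 -0.55
0.015 7.2833 0.91 -0.93
0.024 7.6583 -0.05 -1.19
0.025 7.9083 -0.55 -1.13
0.026 8.1583 0.67 -0.64
0.027 8.4083 -0.78 -1.28
0.028 8.6583 -0.25 -1.47
0.029 8.9083 0.62 -1.32
0.03 9.1583 -0.4 -1.08
0.031 9.4083 -1.32 -0.4
0.032 9.6583 0.06 -1.38
0.033 9.9083 0.65 -1.66
0.034 10.1583 0.05 -0.34
0.035 10.4083 0.58 -1.81
0.036 10.6583 -0.62 -1.44
0.037 10.9083 -0.5 -0.91
0.038 11.1583 -1.48 -0.78
0.039 11.4083 -4.5 1.28
11.4583 [ 0.60018044 -0.22107518  0.10889907] [0.6013973289942742, -0.22056722069027215, 0.109]
```

View pics/w2.png

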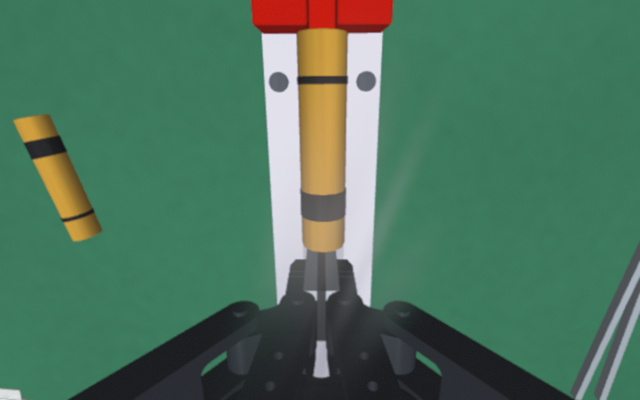

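The module's front edge (323,29) now sits at the red stop's face line (y≈30). The force jump came at 50 mm of finger travel past first contact, against an expected gap of about 48 mm. I'll press 1 mm more to confirm, then back off.

Run:
```python
from h import *
yaw=np.radians(18.9); u=np.array([np.cos(yaw),np.sin(yaw),0])
b=np.array([.5645,-.2332,.109]);P=lambda s:(b+s*u).tolist()
f0=np.array([.17,-.42,1.08])
for s in(.040,.041):
    arm.line_to(P(s),.01);arm.pause(.15)
    f=np.mean([arm.read_ft_force() for _ in range(5)],0)-f0;print(s,f@u,f[2],(arm.read_tool_pos()-b)@u)
    if f@u<-9: break
arm.line_to(P(.02),.03)
arm.line_to((b-.03*u*0+.0*u+[0,0,.10]).tolist(),.15)
R,t=wristpose();a=snapshot("wrist");cv2.imwrite("pics/w3.png",cv2.resize(a[0:250,200:440],None,fx=2.4,fy=2.4,interpolation=cv2.INTER_CUBIC))
cv2.imwrite("pics/t3.png",cv2.resize(snapshot("scene")[200:310,170:480],None,fx=2.5,fy=2.5,interpolation=cv2.INTER_CUBIC))
print(arm.read_time(),arm.read_tool_pos())
```

```text
0.04 -5.88139613101234 1.6527627014895367 0.03779651294298772
0.041 -8.117974071810634 2.211414335275222 0.03793936754442809
14.0417 [ 0.5642697  -0.23242279  0.20762577]
```

View pics/w3.png

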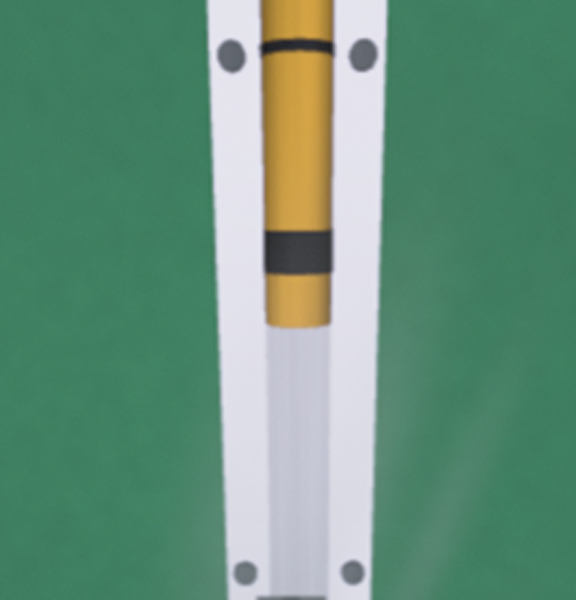

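View pics/t3.png

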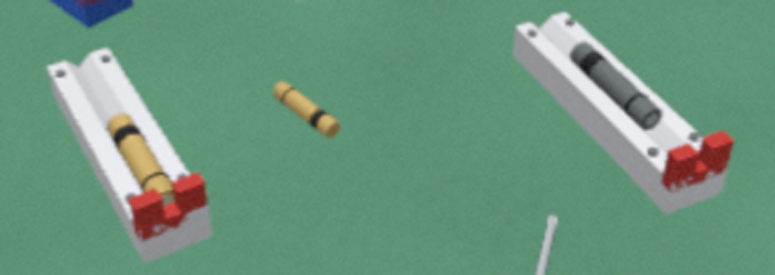

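The module lies straight in its groove with its rear at (298,327) in the crop and its front against the stop. The tool stayed within 0.15 mm while the force rose from 6 to 8 N, so the contact is rigid. The steel module hasn't moved.

```bash
python3 -c "
from station import *
print(ticket.finish_job())"
```

```text
the job is handed in; nothing more can be done
None
```

I pushed the brass module along its groove until it met the red end stop and left it lying in the groove. The arm is clear, the steel module was not touched, and the job was handed in at about 14 s.

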